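# Start the UV curing box

## Robot

A 7-joint arm with a two-finger parallel gripper is mounted at the origin on the work surface. World frame = base frame: x ahead of the robot, y to its left, z up, the work surface at z = 0. Lengths are in m, angles in rad, forces in N, time in s.
With the tool pointing down it reaches from about 0.4 to 0.875 m from the base axis. Payload 6.5 kg.
Tool frame: the origin (TCP) lies between the finger pads; the fingertips stand 14 mm ahead of it and the grasp point (between the pads) lies 5 mm behind it; y points along the fingers, x is the direction in which the jaws open and shut, and the axes are right-handed (so a half turn about y gives the same grasp; the last joint's range is limited). The gripper opens to 85 mm and grips with 20 to 120 N. Pads are 22 mm wide; open, the fingers measure 114 mm over their backs; the gripper's body (76 mm by 85 mm) begins 54 mm behind the grasp point. The pads swing forward as they close: fully open they stand 13 mm farther back than shut.
Start: joints at [-1.302, 0.536, -0.004, 1.538, 0.003, 1.067, -0.071], TCP at [0.214, 0.614, 0.245] pointing down, gripper open.
Joint ranges: [-2.7, 2.7], [-0.37, 2.16], [-1.27, 1.26], [0.24, 2.4], [-1.31, 4.45], [0.19, 1.91], [-2.76, 2.76]. Speed limits (rad/s): [2.39, 2.39, 3.14, 3.14, 3.14, 3.14, 3.14].

## Interface

Orientations are given as a unit quaternion [x, y, z, w].
In Python, from plant import arm gives the robot as it stands. The module is installed in compiled form; this text tells all that it offers. Calls block until the motion is done:
- arm.move_ptp(position, orientation): joint-space move of the TCP to a pose.
- arm.move_l(position, ori=None, speed=0.15, threshold=None): straight line of the TCP; ori=None keeps the orientation; speed is the mean speed in m/s. With threshold (N) it stops when the force on the tool has changed by that much, and returns True; else False.
- arm.move_joints(angles): joint-space move.
- arm.open_gripper() and arm.gripper_close(force=None): open the fingers fully, or close them until they stop; force is the grip in N (None keeps the last).
- arm.pause(seconds).
- arm.ik(position, orientation): joint angles nearest the present ones, or None.
- arm.camera(name): name is "scene" or "top" or "wrist"; returns a dict with "img" (480x640x3 uint8, red, green, blue), "camera_matrix" (3x3 intrinsics, pixels), "view" (4x4, takes a point from world to camera coordinates); the wrist camera has in their place "tool_from_camera" (4x4, takes a point from camera to tool coordinates, whose origin is the TCP and whose axes are the tool frame's). Camera axes: x right, y down, z forward; pixel columns grow to the right and rows downward; lengths in m; the calibration is good to about 2 mm. A picture is of the moment at which its call begins: read the wrist's pose just before it. There is no depth.
A pose or a line that the arm cannot do raises arm.Unreachable and nothing moves.
- arm.finish_job(): hands the job in, once; it reports no verdict.
Trained networks look in a picture, given as the dict that the camera call returned (one of the last four; its "shot" number tells which), for a name from the list of things; names that differ only in an ending like _2 or _b are one class to them, and where a whole thing is asked for, a point or a joint stands for the part that bears it (a point fixed in the world has none). Each returns a list of dicts, best first, with "confidence" (0 to 1); they miss things now and then, are a little off and sometimes report something else, mostly with a low value. They report only what shows in the picture. A call takes as long as a camera call.
- arm.recognise(name, picture): "extent" ([left, top, width, height] in pixels, round what is visible of it).
- arm.regions_of(name, picture): "mask" (480x640 bool, what is visible of it) and "extent" ([left, top, width, height] in pixels, round what is visible of it).
- arm.place_of(name, picture): "uv" ([column, row] in pixels: a listed point, or the origin of a listed thing).
Readings, each from a call of its own:
- arm.current_time(): time.
- arm.current_joint_positions(): joint angles.
- arm.current_joint_velocities(): joint speeds.
- arm.current_joint_efforts(): joint torques, N m.
- arm.current_ee_pos(): TCP position.
- arm.current_ee_rot(): TCP orientation.
- arm.current_contact_force(): force on the tool from outside, world axes, zero at the start.
- arm.current_moment(): the same for the moment, N m.
- arm.current_grip_width(): opening from 0.0 (shut) to 1.0 (fully open).
Only numpy, scipy, OpenCV 4.12 (cv2) and the standard library are available. Lean on these libraries where they do the work, as an engineer would, in place of code of your own. Each camera call takes 0.05 s, during which the arm holds its last target.

## Task

There is a phone in the UV curing box with fresh screen adhesive: shut the lid fully, then start the lamp by pressing the large round membrane key squarely with the closed fingertips until it takes a firm push, and hold it for two seconds. The key hardly moves, so go by feel, without mashing it; leave the other keys and the things on the bench alone.

Things in the scene. Friction and masses are not known exactly. Their poses are not given: they have to be found in the camera images.
- curing_box: White box fixed to the bench, 240 mm deep (x), 220 mm wide (y). Origin: centre of its footprint, on the bench; z up; front (-x) roughly to the robot. Rear, x -20 to 120 mm: open-topped chamber 150 mm high, phone inside. Front, x -115 to -20 mm: keypad panel sloping up to the chamber at 35 degrees, 22 to 88 mm high. Shut lid overhangs panel by 12 mm: no room for an upright gripper at the keys.
- lid_hinge (a point): Centre of the lid's hinge line, at the rear top edge of the chamber: x 120 mm, z 150 mm from the box's origin. Does not move with the lid. The hinge line runs along the box's y; axes as the box.
- lid_edge (a point): Point on the outer (upper) face of the lid, half-way across, 12 mm in from its free front edge, 140 mm from the hinge. Moves with the lid: x from free edge to hinge, y along the hinge, z out of the outer face. The lid is a grey plate 152 mm (hinge to free edge) x 220 mm x 14 mm; the hinge line is in its underside plane.
- lid (a joint): Lid angle in rad: 0 = fully shut, resting on the chamber; grows as the free front edge swings up and back (starts at 0.45 to 0.85). The hinge is stiff: the lid stays where it is left and takes about 1 to 3 N at its free edge to push down.
- key_round_top (a point): The start key: centre of the top face of the round key, 40 mm in diameter, 5 mm proud of the panel. z = outward normal of the panel, leaning 35 degrees from vertical to the box's -x; y across, x up the slope. The three keys, all of the same grey plastic, sit in a row across the panel, 66 mm apart, the middle one centred; which is in which place changes.
- key_round (a joint): Travel of the round key in m: 0 = released, 0.0025 = fully down. Springs back. It gives way at 4 N per mm, 2.5 mm at most (10 N, then solid). The switch closes when the fingers press with over 5 N and must be held so for over 1 s; over 40 N damages it.
- key_square_top (a point): Centre of the top face of the square key, 34 x 34 mm, same row, height and axes. Not to be pressed.
- key_bar_top (a point): Centre of the top face of the narrow bar key, 16 mm up the slope x 46 mm across, same row, height and axes. Not to be pressed.
- key_square (a joint): Travel of the square key in m, like the round one.
- key_bar (a joint): Travel of the bar key in m, like the round one.
- multimeter: Blue multimeter lying on the bench, 150 x 80 x 41 mm, bystander. Origin at the centre of its underside, z up.
- flux_jar: White jar, 60 mm in diameter, 70 mm high, bystander. Origin at the centre of its underside.
- tool_block: Wooden tool holder, 120 x 100 x 60 mm, with tool handles to 110 mm high, bystander. Origin at the centre of its underside.

How it is judged:
By the outcome, as a careful person would: the job done as asked, in the order asked, and still so for the second after the job is handed in, with the robot touching nothing.
It also fails if it takes over 45 s, if anything falls off the work surface, if the arm or the gripper's body presses on something with over 40 N, if the wrist force passes 120 N, or if a joint passes its speed limit or range.

## Working session

There is one attempt and no reset: what is moved stays moved. The work goes in short steps, each a Python script; the robot and the scene stay as the last script left them, time stands still between calls to the robot, and variables do not carry over. Pictures are saved under pics/ and viewed, and the job is handed in when it is done.

```bash
mkdir -p pics; ls; python3 - <<'E'
from plant import arm
import cv2,numpy as np
print(arm.current_time(),arm.current_ee_pos(),arm.current_ee_rot())
for c in ["scene","top"]:
    p=arm.camera(c); cv2.imwrite(f"pics/{c}0.png",p["img"][:,:,::-1])
    print(c,p["camera_matrix"].tolist(),p["view"].tolist())
    for n in ["lid_hinge","lid_edge","key_round_top","key_square_top","key_bar_top","curing_box","multimeter","flux_jar","tool_block"]:
        r=arm.place_of(n,p); print(n,[(np.round(x["uv"],1).tolist(),round(x["confidence"],2)) for x in r[:2]])
print(arm.current_time())
E
```

```text
pics
0.0 [0.21338174 0.61332839 0.24441924] [ 0.57669658  0.40925604 -0.41020019 -0.57590481]
scene [[478.19813449234954, 0.0, 317.56883611165205], [0.0, 478.19813449234954, 247.29035488228007], [0.0, 0.0, 1.0]] [[-0.9744811082125039, 0.22446748841688546, -0.0009572777785904845, 0.6027353852816645], [0.20160428527176477, 0.8733339002271258, -0.44344516106745074, -0.048918788039597406], [-0.09870299841945479, -0.43232192329084107, -0.8963009945019125, 1.4193551783610912], [0.0, 0.0, 0.0, 1.0]]
lid_hinge []
lid_edge [([326.0, 240.2], 0.95)]
key_round_top [([351.1, 247.7], 0.42)]
key_square_top [([347.9, 268.3], 0.5)]
key_bar_top [([347.6, 291.6], 0.55)]
curing_box [([328.5, 280.9], 0.72)]
multimeter [([426.5, 401.4], 0.92), ([347.0, 291.6], 0.21)]
flux_jar [([333.2, 431.7], 0.81), ([326.0, 239.2], 0.54)]
tool_block [([326.8, 240.7], 0.69), ([286.1, 167.6], 0.65)]
top [[546.8654380165615, 0.0, 319.91016986150504], [0.0, 546.8654380165615, 231.32263322791965], [0.0, 0.0, 1.0]] [[0.07933290272978283, -0.9968315755361001, 0.005753308498952055, -0.06050162325876294], [-0.9740815766181314, -0.07874619470571262, -0.21204744495632474, 0.612956753956294], [0.21182863979547809, 0.011218147511389364, -0.9772424369258688, 1.188596653225888], [0.0, 0.0, 0.0, 1.0]]
lid_hinge [([320.0, 180.0], 0.73)]
lid_edge [([302.7, 217.0], 0.59)]
key_round_top [([322.4, 269.1], 0.78)]
key_square_top [([296.8, 262.0], 0.74)]
key_bar_top [([268.2, 253.3], 0.53), ([300.1, 214.4], 0.51)]
curing_box [([306.7, 241.2], 0.6)]
multimeter [([136.7, 298.0], 0.83)]
flux_jar [([149.0, 198.4], 0.71)]
tool_block [([477.9, 243.8], 0.67), ([302.8, 214.6], 0.2)]
1.0
```

View pics/scene0.png

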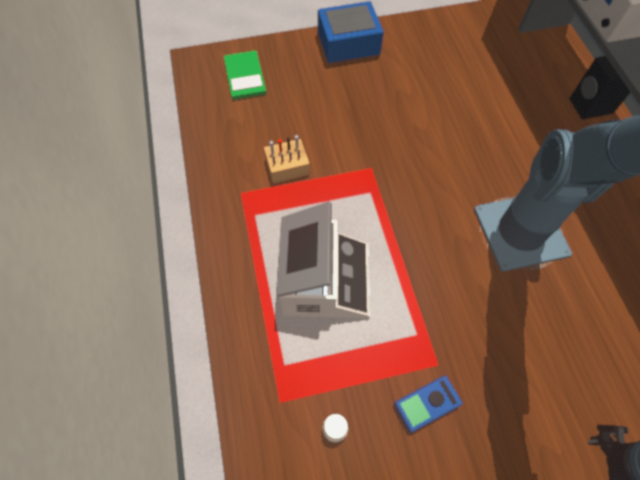

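View pics/top0.png

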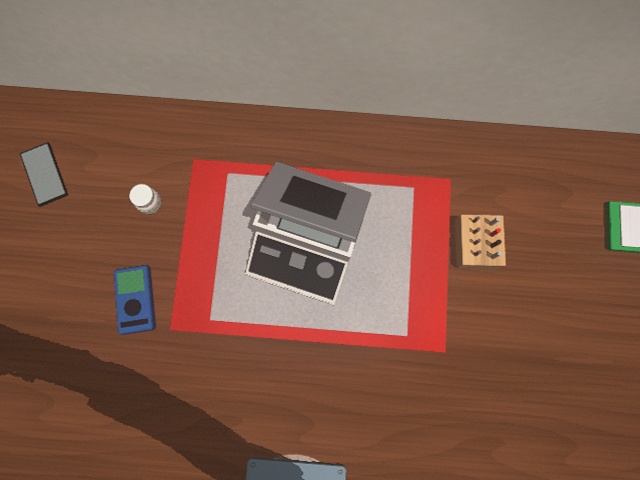

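```bash
cat > h.py <<'E'
import numpy as np,cv2
from scipy.spatial.transform import Rotation as R
from scipy.optimize import least_squares
K={}
V={}
K["scene"]=np.array([[478.198,0,317.569],[0,478.198,247.290],[0,0,1]]);V["scene"]=np.array([[-0.9744811082125039, 0.22446748841688546, -0.0009572777785904845, 0.6027353852816645], [0.20160428527176477, 0.8733339002271258, -0.44344516106745074, -0.048918788039597406], [-0.09870299841945479, -0.43232192329084107, -0.8963009945019125, 1.4193551783610912], [0.0, 0.0, 0.0, 1.0]])
K["top"]=np.array([[546.865,0,319.910],[0,546.865,231.323],[0,0,1]]);V["top"]=np.array([[0.07933290272978283, -0.9968315755361001, 0.005753308498952055, -0.06050162325876294], [-0.9740815766181314, -0.07874619470571262, -0.21204744495632474, 0.612956753956294], [0.21182863979547809, 0.011218147511389364, -0.9772424369258688, 1.188596653225888], [0,0,0,1]])
def proj(K_,V_,p):
    c=np.atleast_2d(p)@V_[:3,:3].T+V_[:3,3]; q=c@K_.T; return q[:,:2]/q[:,2:]
s35,c35=np.sin(np.radians(35)),np.cos(np.radians(35))
# panel mid: x -67.5mm, z 55mm ; key top 5 mm out along normal (-s35,0,c35)
kc=np.array([-.0675,0,.055])+.005*np.array([-s35,0,c35])
def box_pts(a,slots):  # slots: name->y
    d={"curing_box":[0,0,0],"lid_hinge":[.12,0,.15]}
    for n,y in slots.items(): d[n]=kc+[0,y,0]
    r=np.array([.14,.014]); # along lid, out of lid
    d["lid_edge"]=[.12-.14*np.cos(a)+.014*np.sin(a),0,.15+.14*np.sin(a)+.014*np.cos(a)]
    return {k:np.array(v,float) for k,v in d.items()}
def toW(p,x,y,yaw):
    return np.atleast_2d(p)@R.from_euler('z',yaw).as_matrix().T+[x,y,0]
SL={"key_bar_top":.066,"key_square_top":0,"key_round_top":-.066}
E
cat > fit.py <<'E'
from h import *
obs={"scene":{"lid_edge":(326,240.2),"key_round_top":(351.1,247.7),"key_square_top":(347.9,268.3),"key_bar_top":(347.6,291.6),"curing_box":(328.5,280.9)},
"top":{"lid_hinge":(320,180),"lid_edge":(302.7,217),"key_round_top":(322.4,269.1),"key_square_top":(296.8,262),"key_bar_top":(268.2,253.3),"curing_box":(306.7,241.2)}}
def res(q,full=False):
    P=box_pts(q[3],SL);o=[];d={}
    for c in obs:
        for n,uv in obs[c].items():
            e=proj(K[c],V[c],toW(P[n],*q[:3]))[0]-uv; o+=list(e); d[c,n]=e.round(1)
    return d if full else np.array(o)
best=None
for y0 in np.linspace(-3,3,7):
    s=least_squares(res,[.6,0,y0,.6],loss="soft_l1",f_scale=2)
    if best is None or s.cost<best.cost: best=s
print(best.x,best.cost)
for k,v in res(best.x,True).items(): print(k,v)
P=box_pts(best.x[3],SL)
for n in P: print(n,toW(P[n],*best.x[:3]).round(4))
for c in obs:
    im=cv2.imread(f"pics/{c}0.png")
    for a in [0,best.x[3]]:
        L=np.array([[.12-.152*np.cos(a)*t-0.0,y,.15+.152*np.sin(a)*t] for t,y in [(0,-.11),(0,.11),(1,.11),(1,-.11)]])
        cv2.polylines(im,[proj(K[c],V[c],toW(L,*best.x[:3])).astype(int)],True,(0,255,0) if a else (255,0,255),1)
    L=np.array([[-.115,-.11,.022],[-.115,.11,.022],[-.02,.11,.088],[-.02,-.11,.088]])
    cv2.polylines(im,[proj(K[c],V[c],toW(L,*best.x[:3])).astype(int)],True,(0,255,255),1)
    L=np.array([[-.12,-.11,0],[-.12,.11,0],[.12,.11,0],[.12,-.11,0]])
    cv2.polylines(im,[proj(K[c],V[c],toW(L,*best.x[:3])).astype(int)],True,(255,255,0),1)
    u=proj(K[c],V[c],toW([0,0,.08],*best.x[:3]))[0].astype(int)
    cv2.imwrite(f"pics/{c}_fit.png",cv2.resize(im[u[1]-100:u[1]+100,u[0]-130:u[0]+130],None,fx=3,fy=3))
E
python3 fit.py
```

```text
[ 0.60535979  0.02061643 -0.227061    0.47278222] 43.86539679933338
('scene', 'lid_edge') [-2.   3.3]
('scene', 'key_round_top') [-1.9  1.7]
('scene', 'key_square_top') [2.  2.9]
('scene', 'key_bar_top') [3.  2.5]
('scene', 'curing_box') [-4.8 -1.3]
('top', 'lid_hinge') [ 1.8 -4.5]
('top', 'lid_edge') [1.6 0.4]
('top', 'key_round_top') [1.5 3.7]
('top', 'key_square_top') [-0.6  2.1]
('top', 'key_bar_top') [0.5 2.2]
('top', 'curing_box') [-0.5 -0.9]
curing_box [[0.6054 0.0206 0.    ]]
lid_hinge [[ 0.7223 -0.0064  0.15  ]]
key_bar_top [[0.5517 0.1008 0.0591]]
key_square_top [[0.5368 0.0365 0.0591]]
key_round_top [[ 0.5219 -0.0278  0.0591]]
lid_edge [[0.607  0.0202 0.2262]]
```

View pics/top_fit.png

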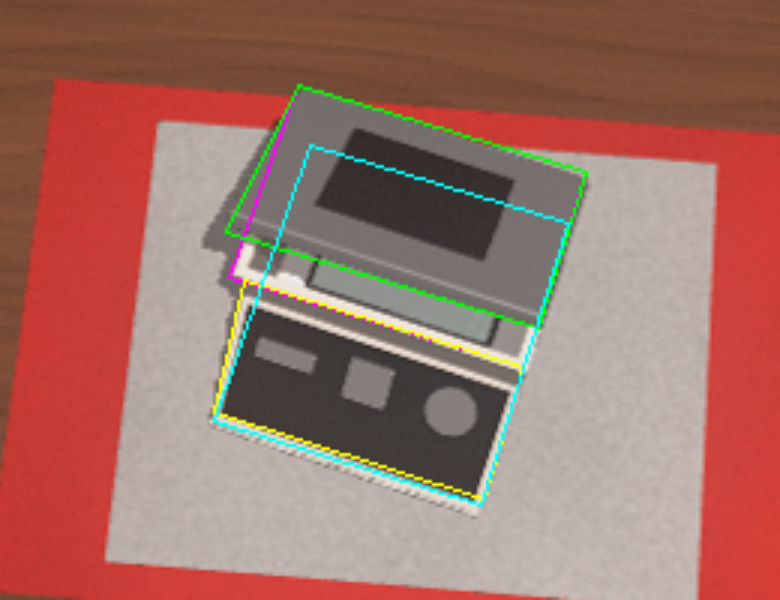

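View pics/scene_fit.png

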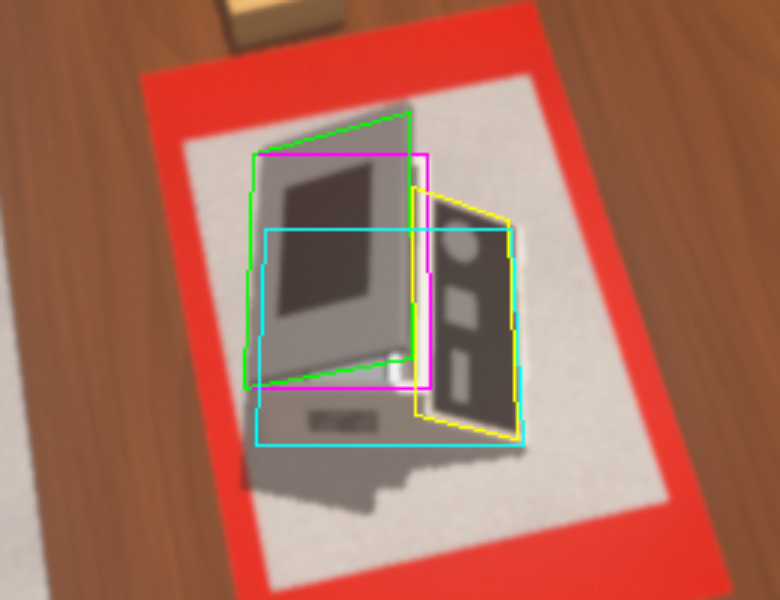

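```bash
python3 - <<'E'
from plant import arm
from h import *
x,y,yaw=.605,.02,-.227
print(R.from_quat(arm.current_ee_rot()).as_matrix().round(2))
Rb=R.from_euler('z',yaw).as_matrix()
def ori(tilt,s):  # tool y = (sin t,0,-cos t) in box; tool x = s*box y
    ty=np.array([np.sin(tilt),0,-np.cos(tilt)]); tx=np.array([0,s,0.]); 
    return R.from_matrix(Rb@np.column_stack([tx,ty,np.cross(tx,ty)])).as_quat()
for s in (1,-1):
  for nm,t,p in [("look",0.35,[-.23,0,.35]),("lid",0,[-.0,0,.28]),("lid0",0,[-.02,0,.178]),("keyhi",np.radians(35),kc+[0,-.066,0]+.12*np.array([-s35,0,c35])),("key",np.radians(35),kc+[0,-.066,0]+.014*np.array([-s35,0,c35]))]:
    q=arm.ik(toW(p,x,y,yaw)[0],ori(t,s)); print(s,nm,None if q is None else np.round(q,2))
E
```

```text
[[ 0.33  0.   -0.94]
 [ 0.94  0.    0.33]
 [ 0.   -1.   -0.  ]]
1 look [-0.97 -0.3   0.38  2.26  0.45  0.96  0.53]
1 lid [-0.38  0.44  0.38  1.64 -0.18  1.09  1.39]
1 lid0 [-0.32  0.52  0.27  1.78 -0.17  0.86  1.37]
1 keyhi None
1 key None
-1 look [-0.84 -0.27  0.28  2.25  0.4   0.94 -2.56]
-1 lid [-0.72  0.56  0.89  1.66 -0.47  1.15 -1.5 ]
-1 lid0 [-0.66  0.62  0.76  1.8  -0.53  0.93 -1.46]
-1 keyhi None
-1 key None
```

```bash
cat >> h.py <<'E'
def ori(yaw,tilt,phi=0):
    # tool y = (sin t,0,-cos t) in box frame; tool x rotated by phi about tool y from box y
    Rb=R.from_euler('z',yaw).as_matrix()
    ty=np.array([np.sin(tilt),0,-np.cos(tilt)]); tx=R.from_rotvec(phi*ty).apply([0,1.,0])
    return R.from_matrix(Rb@np.column_stack([tx,ty,np.cross(tx,ty)])).as_quat()
nrm=np.array([-s35,0,c35])
E
python3 - <<'E'
from plant import arm
from h import *
x,y,yaw=.605,.02,-.227
for t in (35,28,20):
  for h in (.014,.10):
    o=[]
    for d in range(-180,180,15):
        q=arm.ik(toW(kc+[0,-.066,0]+h*nrm,x,y,yaw)[0],ori(yaw,np.radians(t),np.radians(d)))
        if q is not None: o.append((d,np.round(q,2).tolist()))
    print(t,h,len(o)); [print(v) for v in o]
E
```

```text
35 0.014 0
35 0.1 0
28 0.014 24
(-180, [0.02, 0.53, -0.18, 2.36, 2.23, 0.32, 2.17])
(-165, [0.36, 0.59, -0.59, 2.34, 1.99, 0.49, 2.24])
(-150, [0.11, 0.54, -0.29, 2.35, 2.15, 0.36, 1.75])
(-135, [0.03, 0.53, -0.2, 2.36, 2.22, 0.33, 1.4])
(-120, [-0.01, 0.52, -0.15, 2.36, 2.26, 0.31, 1.08])
(-105, [0.14, 0.54, -0.33, 2.35, 2.12, 0.38, 1.0])
(-90, [0.09, 0.53, -0.27, 2.35, 2.16, 0.36, 0.69])
(-75, [0.12, 0.54, -0.3, 2.35, 2.14, 0.36, 0.45])
(-60, [0.1, 0.53, -0.28, 2.35, 2.16, 0.36, 0.17])
(-45, [0.12, 0.54, -0.3, 2.35, 2.14, 0.36, -0.07])
(-30, [0.15, 0.54, -0.33, 2.35, 2.12, 0.38, -0.31])
(-15, [0.2, 0.55, -0.4, 2.35, 2.08, 0.41, -0.51])
(0, [0.26, 0.56, -0.47, 2.34, 2.04, 0.44, -0.72])
(15, [0.61, 0.72, -0.89, 2.33, 1.9, 0.69, -0.72])
(30, [0.61, 0.72, -0.89, 2.33, 1.9, 0.69, -0.99])
(45, [0.61, 0.72, -0.89, 2.33, 1.9, 0.69, -1.25])
(60, [0.61, 0.72, -0.89, 2.33, 1.9, 0.69, -1.51])
(75, [0.61, 0.72, -0.89, 2.33, 1.9, 0.69, -1.77])
(90, [0.61, 0.72, -0.89, 2.33, 1.9, 0.69, -2.03])
(105, [0.74, 0.84, -1.08, 2.32, 1.88, 0.84, -2.2])
(120, [0.74, 0.84, -1.08, 2.32, 1.88, 0.84, -2.46])
(
[... 1778 characters left out ...]
28, 0.14, 2.36, 0.46, 0.2, 1.28])
(-15, [-0.15, 0.28, -0.0, 2.36, 0.62, 0.22, 0.87])
(0, [-0.15, 0.28, -0.0, 2.36, 0.62, 0.22, 0.61])
(15, [-0.15, 0.28, -0.0, 2.36, 0.62, 0.22, 0.34])
(30, [-0.15, 0.28, -0.0, 2.36, 0.62, 0.22, 0.08])
(45, [-0.15, 0.28, -0.0, 2.36, 0.62, 0.22, -0.18])
(60, [-0.15, 0.28, -0.0, 2.36, 0.62, 0.22, -0.44])
(75, [-0.77, 0.35, 0.73, 2.39, -0.67, 0.19, 0.56])
(90, [-0.77, 0.35, 0.73, 2.39, -0.67, 0.19, 0.3])
(105, [-0.77, 0.35, 0.73, 2.39, -0.67, 0.19, 0.03])
(120, [-0.77, 0.35, 0.73, 2.39, -0.67, 0.19, -0.23])
(135, [-0.77, 0.35, 0.73, 2.39, -0.67, 0.19, -0.49])
(150, [-0.77, 0.35, 0.73, 2.39, -0.67, 0.19, -0.75])
(165, [-0.77, 0.35, 0.73, 2.39, -0.67, 0.19, -1.01])
```

```bash
python3 - <<'E'
from plant import arm
from h import *
x,y,yaw=.605,.02,-.227
arm.move_ptp(toW([-.13,0,.33],x,y,yaw)[0],ori(yaw,0.15,0))
arm.gripper_close(force=40)
print(arm.current_time(),arm.current_joint_positions().round(2), arm.current_grip_width())
pos=arm.current_ee_pos();rot=arm.current_ee_rot()
p=arm.camera("wrist"); cv2.imwrite("pics/w0.png",p["img"][:,:,::-1])
print(pos.tolist(),rot.tolist(),p["camera_matrix"].tolist(),p["tool_from_camera"].tolist())
for n in ["lid_hinge","lid_edge","key_round_top","key_square_top","key_bar_top","curing_box"]:
    r=arm.place_of(n,p); print(n,[(np.round(v["uv"],1).tolist(),round(v["confidence"],2)) for v in r[:2]])
E
```

```text
4.0167 [-0.66  0.06  0.45  1.99  0.05  0.96  1.1 ] 0.003964985155222907
[0.47834571765165695, 0.04925716157792709, 0.33000815774972303] [0.5933213518284062, 0.47190890957329, -0.40592474580623716, -0.5103889254989794] [[342.85075770360504, 0.0, 320.9063268563627], [0.0, 342.85075770360504, 239.20502930615655], [0.0, 0.0, 1.0]] [[0.9999999127064296, 0.0003747758459700779, -0.00018474359483450169, 0.0011075419230531514], [0.00029133432606408223, -0.30844713886443587, 0.9512414402509236, -0.12792731220425563], [0.00029951868224189544, -0.9512414110358138, -0.30844722112405265, 0.07931277080668037], [0.0, 0.0, 0.0, 1.0]]
lid_hinge [([319.3, 377.7], 0.69)]
lid_edge [([317.6, 374.1], 0.87)]
key_round_top [([265.4, 220.5], 0.82), ([80.9, 303.6], 0.36)]
key_square_top [([325.0, 224.6], 0.62)]
key_bar_top [([378.3, 225.1], 0.95)]
curing_box [([320.4, 235.0], 0.95)]
```

View pics/w0.png

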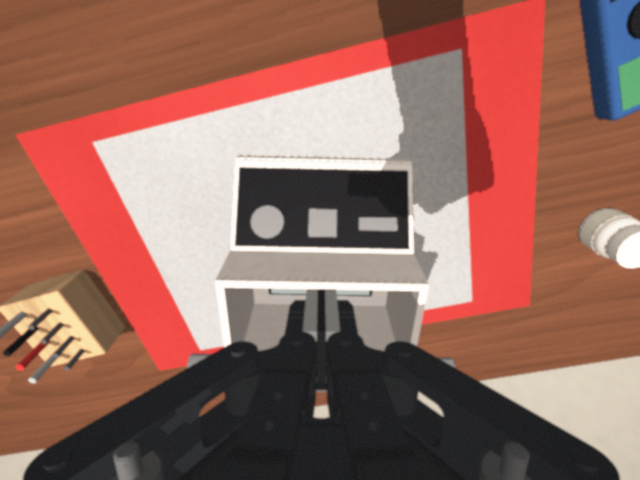

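```bash
cat > fit2.py <<'E'
from h import *
Kw=np.array([[342.85,0,320.906],[0,342.85,239.205],[0,0,1]])
T=np.array([[0.9999999127064296, 0.0003747758459700779, -0.00018474359483450169, 0.0011075419230531514], [0.00029133432606408223, -0.30844713886443587, 0.9512414402509236, -0.12792731220425563], [0.00029951868224189544, -0.9512414110358138, -0.30844722112405265, 0.07931277080668037], [0,0,0,1]])
W=np.eye(4);W[:3,:3]=R.from_quat([0.5933213518284062, 0.47190890957329, -0.40592474580623716, -0.5103889254989794]).as_matrix();W[:3,3]=[0.47834571765165695, 0.04925716157792709, 0.33000815774972303]
Vw=np.linalg.inv(W@T)
P={**SL}
P={k:kc+[0,v,0] for k,v in SL.items()}
P["cl"]=np.array([-.02,-.11,.15]);P["cr"]=np.array([-.02,.11,.15])
ow={"key_round_top":(267,222),"key_square_top":(322.5,223),"key_bar_top":(378,224),"cl":(217,281),"cr":(429,285)}
ot={"key_round_top":(324.5,269.5),"key_square_top":(297.5,261.5),"key_bar_top":(270,251.8)}
os_={"key_round_top":(347.5,248),"key_square_top":(347.8,270),"key_bar_top":(347.2,292.8)}
def res(q,full=False):
    o=[];d={}
    for c,(k,v,ob,w) in {"w":(Kw,Vw,ow,1.5),"t":(K["top"],V["top"],ot,1),"s":(K["scene"],V["scene"],os_,1)}.items():
        for n,uv in ob.items():
            e=proj(k,v,toW(P[n],*q))[0]-uv;o+=list(e*w);d[c,n]=e.round(1)
    return d if full else np.array(o)
s=least_squares(res,[.605,.02,-.227],loss="soft_l1",f_scale=2)
print(s.x); [print(k,v) for k,v in res(s.x,True).items()]
obw={k:ow[k] for k in ow}
s2=least_squares(lambda q:np.concatenate([proj(Kw,Vw,toW(P[n],*q))[0]-uv for n,uv in ow.items()]),s.x);print("wrist only",s2.x,s2.cost)
im=cv2.imread("pics/w0.png")
for a in (.4,.5,.6,.7,.8):
  L=np.array([[.12-.152*np.cos(a),y,.15+.152*np.sin(a)] for y in (-.11,.11)]); print(a,proj(Kw,Vw,toW(L,*s.x)).round(0).tolist(), [proj(K[c],V[c],toW(L,*s.x)).round(0).tolist() for c in K])
E
python3 fit2.py
```

```text
[ 0.61393654  0.02065653 -0.22390915]
('w', 'key_round_top') [ 1.1 -2.4]
('w', 'key_square_top') [-0.4 -3.6]
('w', 'key_bar_top') [-1.9 -4.7]
('w', 'cl') [ 0.7 17. ]
('w', 'cr') [-1.9 12.6]
('t', 'key_round_top') [-0.2 -0.5]
('t', 'key_square_top') [-0.9 -1.1]
('t', 'key_bar_top') [-0.8  0.1]
('s', 'key_round_top') [-1.4  1.9]
('s', 'key_square_top') [-0.9  1.8]
('s', 'key_bar_top') [0.4 1.9]
wrist only [ 0.60879587  0.02159223 -0.24541273] 201.8882073027635
0.4 [[200.0, 338.0], [445.0, 337.0]] [[[329.0, 208.0], [330.0, 290.0]], [[354.0, 241.0], [250.0, 209.0]]]
0.5 [[196.0, 355.0], [449.0, 354.0]] [[[326.0, 206.0], [327.0, 288.0]], [[355.0, 237.0], [251.0, 205.0]]]
0.6 [[193.0, 373.0], [453.0, 373.0]] [[[323.0, 203.0], [324.0, 285.0]], [[356.0, 232.0], [251.0, 199.0]]]
0.7 [[190.0, 393.0], [456.0, 392.0]] [[[320.0, 200.0], [320.0, 283.0]], [[358.0, 226.0], [252.0, 193.0]]]
0.8 [[187.0, 413.0], [459.0, 413.0]] [[[315.0, 198.0], [315.0, 282.0]], [[360.0, 220.0], [253.0, 187.0]]]
```

```bash
python3 - <<'E'
import cv2
im=cv2.imread("pics/top0.png")[150:320,225:385];cv2.imwrite("pics/topz.png",cv2.resize(im,None,fx=3.5,fy=3.5,interpolation=cv2.INTER_CUBIC))
E
```

```text
(no output)
```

View pics/topz.png

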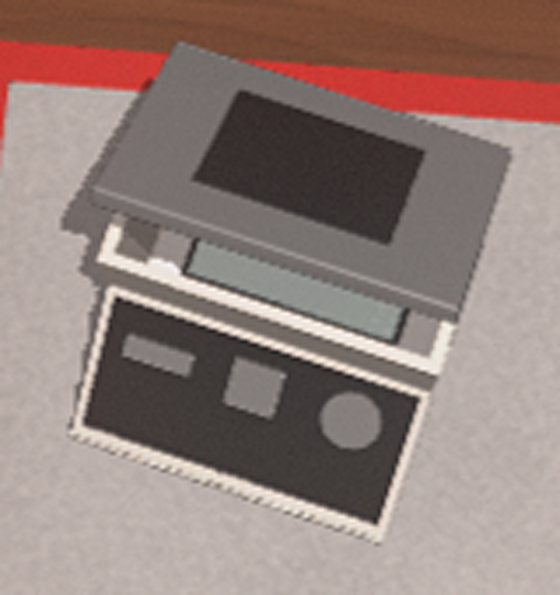

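```bash
cat > fit3.py <<'E'
exec(open("fit2.py").read().split("P={**SL}")[0])
def pts(q):
    x,y,yaw,u,a=q
    P={k:kc+[0,v,0]+u*np.array([c35,0,s35]) for k,v in SL.items()}
    for s,n in ((-1,"r"),(1,"l")):
        P["rim"+n]=np.array([-.02,.11*s,.15])
        P["lf"+n]=np.array([.12-.152*np.cos(a)+.014*np.sin(a),.11*s,.15+.152*np.sin(a)+.014*np.cos(a)])
        P["lb"+n]=np.array([.12+.014*np.sin(a),.11*s,.15+.014*np.cos(a)])
    return {k:toW(v,x,y,yaw)[0] for k,v in P.items()}
ow={"key_round_top":(267,222),"key_square_top":(322.5,223),"key_bar_top":(378,224),"rimr":(217,281),"riml":(429,285)}
c=lambda a,b:(a/3.5+225,b/3.5+150)
ot={"key_round_top":(324.8,269.7),"key_square_top":(297.6,260.6),"key_bar_top":(270,251.3),"riml":c(95,262),"rimr":c(440,372),"lfl":c(97,190),"lfr":c(460,305),"lbl":c(178,42),"lbr":c(512,150)}
d=lambda a,b:(a/3+198.5,b/3+166)
os_={"key_round_top":(347.5,248),"key_square_top":(347.8,270),"key_bar_top":(347.2,292.8)}
def res(q,full=False):
    o=[];d={};P=pts(q)
    for c,(k,v,ob,w) in {"w":(Kw,Vw,ow,1.5),"t":(K["top"],V["top"],ot,1),"s":(K["scene"],V["scene"],os_,1)}.items():
        for n,uv in ob.items():
            e=proj(k,v,P[n])[0]-uv;o+=list(e*w);d[c,n]=e.round(1)
    return d if full else np.array(o)
s=least_squares(res,[.605,.02,-.227,0,.5],loss="soft_l1",f_scale=2)
print(s.x); [print(k,v) for k,v in res(s.x,True).items()]
print({k:v.round(4).tolist() for k,v in pts(s.x).items()})
E
python3 fit3.py
```

```text
[ 0.59536495  0.02375753 -0.24857014  0.02186109  0.58431366]
('w', 'key_round_top') [-0.4 -0.2]
('w', 'key_square_top') [-0.3 -0.1]
('w', 'key_bar_top') [-0.3  0. ]
('w', 'rimr') [-2.8 -0.2]
('w', 'riml') [-0.4 -0.2]
('t', 'key_round_top') [-0.9 -0.4]
('t', 'key_square_top') [-1.4 -0.7]
('t', 'key_bar_top') [-1.3 -0.7]
('t', 'riml') [-0.7 -1.4]
('t', 'rimr') [-1.7 -0.1]
('t', 'lfl') [-3.2 -1.5]
('t', 'lfr') [-1.2  0.8]
('t', 'lbl') [-1.5 -2.4]
('t', 'lbr') [-0.6 -1.8]
('s', 'key_round_top') [-0.2  0. ]
('s', 'key_square_top') [-0.4  0. ]
('s', 'key_bar_top') [0.4 0.3]
{'key_bar_top': [0.5608, 0.1006, 0.0716], 'key_square_top': [0.5445, 0.0367, 0.0716], 'key_round_top': [0.5283, -0.0273, 0.0716], 'rimr': [0.5489, -0.0779, 0.15], 'lfr': [0.5692, -0.0831, 0.2455], 'lbr': [0.6921, -0.1143, 0.1617], 'riml': [0.603, 0.1353, 0.15], 'lfl': [0.6233, 0.1301, 0.2455], 'lbl': [0.7462, 0.099, 0.1617]}
```

```bash
python3 - <<'E'
from plant import arm
from h import *
x,y,yaw=0.5954,0.0238,-.2486
o=ori(yaw,0,0)
w=lambda p:toW(p,x,y,yaw)[0]
arm.move_ptp(w([0,0,.31]),o)
f0=arm.current_contact_force()
r=arm.move_l(w([0,0,.230]),speed=.08,threshold=10); print("a",r,arm.current_ee_pos()[2],arm.current_contact_force().round(1),f0.round(1))
r=arm.move_l(w([0,0,.170]),speed=.05,threshold=12)
print("b",r,arm.current_ee_pos(),arm.current_contact_force().round(1),arm.current_time())
arm.pause(.3); print(arm.current_contact_force().round(1))
E
```

```text
a False 0.23026105116169557 [-0.2 -0.6  0.8] [ 0.8  0.5 -0.6]
b True [0.59481284 0.02391731 0.17805619] [-2.1  0.3 10.8] 7.0333
[-3.1  0.1  9.6]
```

```bash
python3 - <<'E'
from plant import arm
from h import *
x,y,yaw=0.5954,0.0238,-.2486
w=lambda p:toW(p,x,y,yaw)[0]
arm.move_l(w([-.0,0,.24]),speed=.12)
arm.move_ptp(w([-.12,-.066,.25]),ori(yaw,.3,0))
pos=arm.current_ee_pos();rot=arm.current_ee_rot();print(pos.tolist(),rot.tolist(),arm.current_joint_positions().round(2),arm.current_time())
p=arm.camera("wrist"); cv2.imwrite("pics/w1.png",p["img"][:,:,::-1])
t=arm.camera("scene"); cv2.imwrite("pics/s1.png",t["img"][:,:,::-1][130:370,200:520])
print([(n,[(np.round(v["uv"],1).tolist(),round(v["confidence"],2)) for v in arm.place_of(n,p)[:2]]) for n in ["key_round_top","key_square_top","key_bar_top"]])
k=kc+[0,-.066,0]+.0219*np.array([c35,0,s35]);print(w(k))
for t in (35,33,31,29,27):
  for h in (.014,.03,.05,.07):
    ds=[d for d in range(-180,180,15) if arm.ik(w(k+h*nrm),ori(yaw,np.radians(t),np.radians(d))) is not None]
    print(t,h,ds)
E
```

```text
[0.4622169321923064, -0.010170476264130663, 0.24975862235354754] [0.6347522610321954, 0.4945732760592834, -0.3645067759269861, -0.46863808213355607] [-0.83  0.05  0.71  2.26  0.14  0.57  1.09] 8.625
[('key_round_top', [([321.2, 225.9], 0.67)]), ('key_square_top', [([454.3, 231.0], 0.7), ([388.7, 226.2], 0.63)]), ('key_bar_top', [([458.7, 229.3], 0.71)])]
[ 0.52834419 -0.02727114  0.07165708]
35 0.014 [-90]
35 0.03 []
35 0.05 []
35 0.07 []
33 0.014 [-180, -165, -150, -135, -120, -105, -90, -75, -60, -45, -30, -15, 0, 15, 30, 45, 60, 75, 90, 105, 120, 135, 150, 165]
33 0.03 []
33 0.05 []
33 0.07 []
31 0.014 [-180, -165, -150, -135, -120, -105, -90, -75, -60, -45, -30, -15, 0, 15, 30, 45, 60, 75, 90, 105, 120, 135, 150, 165]
31 0.03 [-180, -165, -150, -135, -120, -105, -90, -75, -60, -45, -30, -15, 0, 15, 30, 45, 60, 75, 90, 105, 120, 150, 165]
31 0.05 []
31 0.07 []
29 0.014 [-180, -165, -150, -135, -120, -105, -90, -75, -60, -45, -30, -15, 0, 15, 30, 45, 60, 75, 90, 105, 120, 135, 150, 165]
29 0.03 [-180, -165, -150, -135, -120, -105, -90, -75, -60, -45, -30, -15, 0, 15, 30, 45, 60, 75, 90, 105, 120, 135, 150, 165]
29 0.05 [-180, -165, -150, -135, -120, -105, -90, -75, -60, -45, -30, -15, 0, 15, 30, 45, 60, 75, 90, 105, 120, 135, 165]
29 0.07 [-45]
27 0.014 [-180, -165, -150, -135, -120, -105, -90, -75, -60, -45, -30, -15, 0, 15, 30, 45, 60, 75, 90, 105, 120, 135, 150, 165]
27 0.03 [-180, -165, -150, -135, -120, -105, -90, -75, -60, -45, -30, -15, 0, 15, 30, 45, 60, 75, 90, 105, 120, 135, 150, 165]
27 0.05 [-180, -165, -150, -135, -120, -105, -90, -75, -60, -45, -30, -15, 0, 15, 30, 45, 60, 75, 90, 105, 120, 135, 165]
27 0.07 [-180, -165, -150, -135, -120, -105, -90, -75, -60, -45, -30, -15, 0, 15, 30, 45, 60, 75, 90, 105, 120, 135]
```

```bash
python3 -c "
import cv2
cv2.imwrite('pics/s1b.png',cv2.resize(cv2.imread('pics/s1.png'),None,fx=2.4,fy=2.4))"
```

```text
(no output)
```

View pics/w1.png

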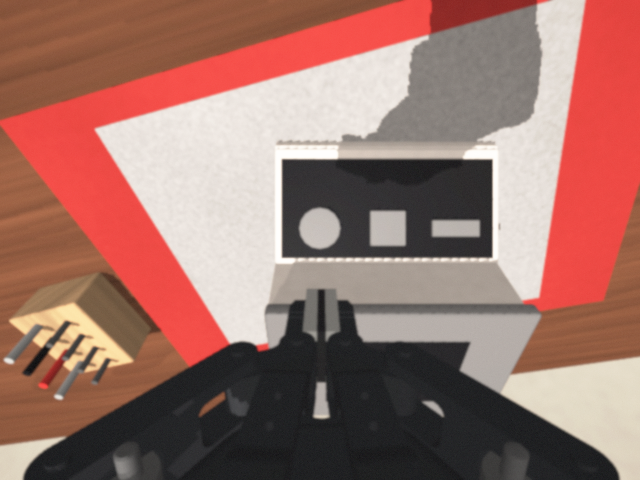

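View pics/s1b.png

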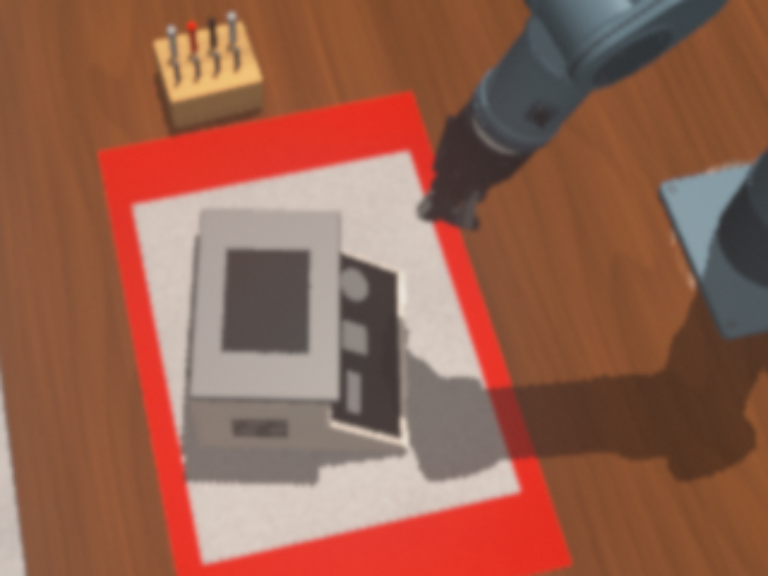

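```bash
cat >> h.py <<'E'
BX=(0.5954,0.0238,-.2486)
w=lambda p:toW(p,*BX)[0]
key=kc+[0,-.066,0]+.0219*np.array([c35,0,s35])
def tcp(h,t): # tip at height h above key along normal, tilt t deg
    t=np.radians(t); ty=np.array([np.sin(t),0,-np.cos(t)])
    return w(key+h*nrm-.014*ty), ori(BX[2],t,0)
E
python3 - <<'E'
from plant import arm
from h import *
T=np.array([[0.9999999127064296, 0.0003747758459700779, -0.00018474359483450169, 0.0011075419230531514], [0.00029133432606408223, -0.30844713886443587, 0.9512414402509236, -0.12792731220425563], [0.00029951868224189544, -0.9512414110358138, -0.30844722112405265, 0.07931277080668037], [0,0,0,1]])
W=np.eye(4);W[:3,:3]=R.from_quat(arm.current_ee_rot()).as_matrix();W[:3,3]=arm.current_ee_pos()
Kw=np.array([[342.85,0,320.906],[0,342.85,239.205],[0,0,1]])
print("pred round/square/bar",[proj(Kw,np.linalg.inv(W@T),w(key+[0,d,0])).round(1).tolist() for d in (0,.066,.132)],"seen (320,229),(388,228),(456,228)")
arm.move_ptp(*tcp(.05,27)); print(arm.current_joint_positions().round(2),arm.current_time())
for h,t in [(.016,31),(.012,32),(.006,33),(.006,34),(0,33),(0,34),(0,35),(-.003,33),(-.003,35)]:
    q=arm.ik(*tcp(h,t)); print(h,t,None if q is None else q.round(2))
E
```

```text
pred round/square/bar [[[320.0, 226.0]], [[388.5, 226.1]], [[457.0, 226.1]]] seen (320,229),(388,228),(456,228)
[ 0.45  0.45 -0.72  2.35  1.62  0.47 -0.35] 10.3667
0.016 31 [ 0.42  0.56 -0.69  2.36  1.96  0.56 -0.65]
0.012 32 [ 0.41  0.57 -0.68  2.37  2.02  0.59 -0.71]
0.006 33 [ 0.39  0.59 -0.66  2.38  2.08  0.61 -0.77]
0.006 34 [ 0.37  0.59 -0.64  2.39  2.12  0.63 -0.82]
0 33 [ 0.38  0.6  -0.64  2.37  2.1   0.61 -0.78]
0 34 [ 0.36  0.6  -0.63  2.38  2.14  0.63 -0.83]
0 35 [ 0.35  0.61 -0.62  2.39  2.18  0.65 -0.87]
-0.003 33 [ 0.38  0.61 -0.64  2.37  2.11  0.61 -0.79]
-0.003 35 [ 0.34  0.61 -0.61  2.39  2.19  0.65 -0.88]
```

```bash
python3 - <<'E'
from plant import arm
from h import *
arm.move_l(*tcp(.010,33),speed=.06)
arm.pause(.2)
N=R.from_euler('z',BX[2]).apply(nrm)
fs=lambda: np.mean([arm.current_contact_force() for _ in range(5)],axis=0)
f0=fs(); print("f0",f0.round(2))
p=arm.camera("wrist"); cv2.imwrite("pics/w2.png",p["img"][:,:,::-1])
r=arm.move_l(tcp(-.008,33)[0],speed=.012,threshold=11)
e=arm.current_ee_pos(); h=(e-tcp(0,33)[0])@N
print(r,"h",h,(arm.current_contact_force()-f0).round(1),"normal",(arm.current_contact_force()-f0)@N,arm.current_time())
arm.pause(.2)
print("n",(fs()-f0)@N,fs()-f0, arm.current_ee_pos()-e,arm.current_time())
E
```

```text
f0 [-0.51 -0.74  0.2 ]
True h -0.002051418570658251 [-3.7  1.3  7.6] normal 8.478117754573857 12.4333
n 8.776768050501953 [-3.82914394  0.45782326  8.03681002] [-2.09756567e-05 -2.59657326e-05  6.24159717e-05] 12.6333
```

View pics/w2.png

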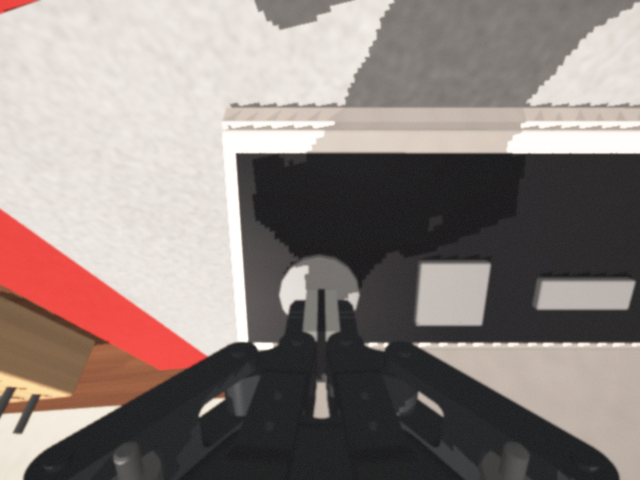

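```bash
python3 - <<'E'
from plant import arm
from h import *
N=R.from_euler('z',BX[2]).apply(nrm); f0=np.array([-.51,-.74,.2])
e=arm.current_ee_pos()
arm.move_l(e-.0006*N,speed=.005,threshold=6)
for i in range(12):
    arm.pause(.2); f=arm.current_contact_force()-f0; print(round(arm.current_time(),2),round(f@N,1),round(np.linalg.norm(f),1))
p=arm.camera("wrist"); cv2.imwrite("pics/w3.png",p["img"][:,:,::-1])
print("retract");
arm.move_l(tcp(.012,32)[0],speed=.05)
arm.move_l(*tcp(.05,27),speed=.1)
arm.pause(.2)
print((arm.current_contact_force()-f0).round(1),arm.current_time())
p=arm.camera("wrist"); cv2.imwrite("pics/w4.png",p["img"][:,:,::-1])
p=arm.camera("top"); cv2.imwrite("pics/t4.png",p["img"][:,:,::-1])
E
```

```text
13.11 11.7 11.8
13.31 12.1 12.2
13.51 11.9 12.1
13.71 12.3 12.4
13.91 12.2 12.3
14.11 12.3 12.3
14.31 12.0 12.0
14.51 12.6 12.6
14.71 12.7 12.8
14.91 12.4 12.4
15.11 12.4 12.4
15.31 12.7 12.8
retract
[0.  0.5 0.1] 16.5417
```

View pics/w3.png

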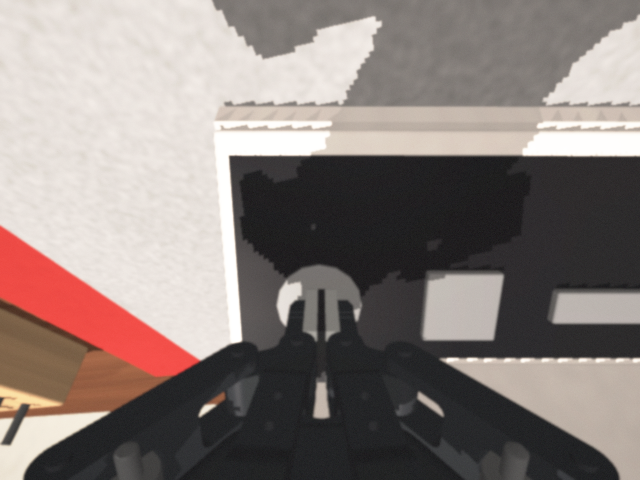

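View pics/t4.png

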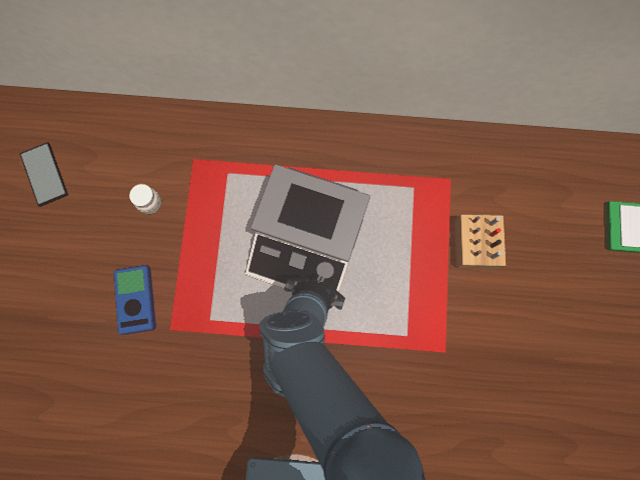

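```bash
python3 - <<'E'
from plant import arm
print(arm.current_contact_force().round(1),arm.current_time()); arm.finish_job()
E
```

```text
[ 0.4 -0.7 -0.6] 16.6417
the job is handed in; nothing more can be done
```

The lid is shut and the lamp key was pressed and held as asked, then I handed the job in at about 16.6 s. No lamp signal was visible to me, so the start itself is inferred from the force and hold time.

- **Lid:** I pushed it down with the closed fingertips until it stopped against about 10 N. The fingertips were then at 164 mm, which is the shut height of the lid's top face. The scene and top pictures both show it closed.
- **Round key:** it is in the right-hand place seen from the robot. I pressed it 2° off square, because the exact 35° lean was at the elbow's limit. The force held at 11.7–12.7 N for more than 2.2 s, with the key at the end of its travel. The wrist picture shows only the round key under the fingers.
- **After the press:** I backed off about 50 mm, and the force reading returned to about zero. The multimeter, flux jar and tool block stand where they were in the first picture.

**Disagreements:** the first position fit, which assumed the keys were half-way up the panel, was up to 17 pixels off in the wrist picture. Fitting again put the keys about 22 mm farther up the slope. After that the keys still showed 2–3 pixels (about 2 mm) off in the wrist view. The key yielded at the height expected from the new fit.

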